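# Stand the fallen bench stands back up

### The arm

A 6-joint arm with a two-finger parallel gripper is mounted at the origin on the work surface. World frame = base frame: x ahead of the robot, y to its left, z up, the work surface at z = 0. Lengths are in m, angles in rad, forces in N, time in s.
With the tool pointing down it reaches from about 0.375 to 0.975 m from the base axis. Payload 3.8 kg.
Tool frame: the origin (TCP) lies midway between the tips of the shut fingers; the grasp point (between the pads) lies 19 mm behind it; z points along the fingers, y is the line along which they close (so a half turn about z gives the same grasp; the last joint's range is limited). The gripper opens to 88 mm and grips with 3 to 60 N. Pads are 18 mm wide; open, the fingers measure 123 mm over their backs; the gripper's body (75 mm by 187 mm) begins 45 mm behind the grasp point.
Start: joints at [-1.174, 0.264, 1.604, -0, 1.274, -0.037], TCP at [0.284, -0.612, 0.239] pointing down, gripper open.
Joint ranges: [-2.63, 2.63], [-0.94, 2.18], [0.31, 2.57], [-1.31, 4.45], [0, 2.66], [-2.55, 2.55]. Speed limits (rad/s): [2.57, 2.57, 3.14, 3.14, 3.14, 3.14].

### API

Orientations are given as a rotation vector (axis times angle).
In Python, from station import sense, read_camera, calibration, finish_job gives the robot as it stands.
- The arm moves only by the tool step_arm, never from a script. Its argument "moves" is one flat list of numbers, 7 for each row, row after row: the finger opening in mm, from 0 to 88.1, then the shift along the tool's x, y, z in mm, then the turn, a rotation vector about the tool's x, y, z in rad. A call has 1 to 5 rows; each row shifts and turns the commanded pose from where the row before left it, along the tool's axes as they then stand; what a row does not reach is not made up. A row lasts 1/12 s, in which the tool goes at most 41.7 mm and 7.16 degrees, less where a joint would pass 70% of its speed; a pose out of reach is approached as far as the arm can. A call with a gripper value outside its range is refused whole. The fingers move at their own pace and stop on an object; "grip_force" is the grip in N (left out, the last holds). Time passes only in rows, so rows that do not move let the fingers close. It gives the time, the measured TCP pose, the force, the opening and the grip force at its end, in the units of the state.
- sense(): the state, without advancing time (a new reading comes with each control period).
- read_camera(name): name is "scene" or "top"; returns the picture (420x560x3 uint8, red, green, blue); there is no depth.
- calibration(name): a dict with "fx", "fy", "cx", "cy" (pixels), "k1" (the pictures are not rectified: a ray, as slopes to the right and down, at radius r is drawn at 1 + k1 r^2 times it, then the intrinsics apply), "world_from_camera" (4x4, takes a point from camera to world coordinates). Camera axes: x right, y up, looking along -z (the intrinsics and any distortion apply to the point x, -y, -z); pixel columns grow to the right and rows downward; lengths in m; the calibration is good to about 2 mm. A picture is of the moment at which its call begins. calibration takes no time and is no camera call.
- finish_job(): hands the job in; it is judged then, once.
The state is a dict: "clock": time; "joint_positions": joint angles; "joint_vel": joint speeds; "joint_torque": joint torques, N m; "position": TCP position; "ee_rot": TCP orientation; "ft_force": force on the tool from outside, world axes, zero at the start; "ft_torque": the same for the moment, N m; "finger_gap": finger opening in m; "grip_force": force on a finger pad.
Only numpy, scipy, OpenCV 4.12 (cv2) and the standard library are available. Lean on these libraries where they do the work, as an engineer would, in place of code of your own. Each camera call takes 0.05 s, during which the arm holds its last target. There are 200 camera calls.

### The job

Two watchmaker's stands, one with a square foot and one with an octagonal foot, have been knocked over on the bench. Push each one over with the fingers so that it stands upright on its foot again, about where it lies; do not pick them up or carry them. Leave everything else on the bench where it is, still standing.

Things in the scene. Friction and masses are not known exactly. Their poses are not given: they have to be found in the camera images.
- square_stand: Fallen bench stand: square dark steel foot 90 x 90 x 12, brass post 10 thick, square brass head 30 x 30 x 18, 115 tall, 0.75 kg. Origin: centre of the foot's underside, 47 above the bench lying, 0 upright. Own x axis: along the post to the head, up when upright. Lying, its z axis is mostly up and the post slopes 16 degrees down to the head. Mass centre about 17 from the underside.
- octagon_stand: Fallen bench stand: octagonal dark steel foot 92 across flats, 12 thick, steel post 10 thick, round head 32 across, 18 high, 100 tall, 0.65 kg. Origin: centre of the foot's underside, 47 above the bench lying, 0 upright. Own x axis: along the post to the head, up when upright. Lying, its z axis is mostly up and the post slopes 19 degrees down to the head. Mass centre about 13 from the underside.
- square_edge (a point): Middle of the foot's uppermost edge (90 long) on the post's side, about 90 above the bench while the stand lies. Pushing here level, away from the head, with a few newtons rolls the stand over the foot's lower edge; after about 35 degrees (edge moved about 60) it drops onto its foot by itself and the post swings up in the middle.
- square_head (a point): Centre of the top face of the square stand's head, at the free end of the post.
- octagon_edge (a point): Middle of the foot's uppermost edge (38 long) on the post's side, about 90 above the bench while the stand lies. Pushing here level, away from the head, with a few newtons rolls the stand over the foot's lower edge; after about 35 degrees (edge moved about 60) it drops onto its foot by itself and the post swings up in the middle.
- octagon_head (a point): Centre of the top face of the octagon stand's head, at the free end of the post.
- spare_stand: Bystander, leave alone: a third, shorter stand that is already upright: square dark steel foot 70 x 70 x 12, brass post, round brass head, 86 tall. Origin: centre of its underside; z up.
- desk_clock: Bystander, leave alone: small wooden block clock with a round dial, 45 x 75 x 85 tall, standing on its base. Origin: centre of its underside; z up.
- loupe: Bystander, leave alone: black eyeglass standing on its wide end, 32 across, 32 tall. Origin: centre of its underside; z up.
- parts_jar: Bystander, leave alone: round glass jar with a steel lid, 48 across, 60 tall. Origin: centre of its underside; z up.
- parts_tray: Bystander, leave alone: low white compartment tray, 80 x 120 x 22. Origin: centre of its underside; z up.
- dust_blower: Bystander, leave alone: reddish-brown rubber bulb with a nozzle pointing up, 54 across, 85 tall. Origin: centre of its underside; z up.
- barrel_ring: Bystander, leave alone: flat brass ring lying on the bench, 60 outside, 44 inside, 16 tall. Origin: centre of its underside; z up.

How it is judged:
By the outcome, as a careful person would: the job done as asked, in the order asked, and still so for the second after the job is handed in, with the robot touching nothing.
It also fails if it takes over 43 s, if anything falls off the work surface, if the arm or the gripper's body presses on something with over 40 N, if the wrist force passes 120 N, or if a joint passes its speed limit or range.

## Working session

There is one attempt and no reset: what is moved stays moved. The work goes in short steps, Python scripts to look and compute and a tool call to move; the robot and the scene stay as the last step left them, time stands still between calls to the robot, and variables do not carry over. Pictures are saved under pics/ and viewed, at most 10 in all, crops included, and the job is handed in when it is done.

Besides the shell and the picture viewer there is one more tool, called after "Request:" as name(argument=value, ...) on one line, values as JSON. step_arm: Moves the arm, as the interface text tells. Its arguments: {"type":"object","properties":{"moves":{"type":"array"},"grip_force":{"type":"number"}},"required":["moves"]}

```bash
mkdir -p pics; ls; cat > h.py <<'E'
import numpy as np, cv2
from station import sense, read_camera, calibration, finish_job
def shot(n,f):
    im=read_camera(n); cv2.imwrite('pics/'+f,im[:,:,::-1]); return im
def ray(n,u,v):
    c=calibration(n); K=np.array([[c['fx'],0,c['cx']],[0,c['fy'],c['cy']],[0,0,1.]])
    p=cv2.undistortPoints(np.array([[[u,v]]],float),K,np.array([c['k1'],0,0,0.]))[0,0]
    T=np.array(c['world_from_camera']); return T[:3,3],T[:3,:3]@np.array([p[0],-p[1],-1])
def onplane(n,u,v,z):
    o,d=ray(n,u,v); return o+d*(z-o[2])/d[2]
def tri(a,b):
    (o1,d1),(o2,d2)=ray('top',*a),ray('scene',*b)
    s=np.linalg.lstsq(np.c_[d1,-d2],o2-o1,rcond=None)[0]
    p,q=o1+s[0]*d1,o2+s[1]*d2; return (p+q)/2,np.linalg.norm(p-q)
E
python3 - <<'E'
from h import *
for n in('top','scene'):
    shot(n,n+'0.png'); c=calibration(n); print(n,c['fx'],np.round(c['world_from_camera'],3).tolist())
s=sense(); print(s['position'],s['ee_rot'],s['clock'],s['ft_force'])
E
```

```text
pics
top 472.4066726096268 [[-0.002, 0.99, -0.14, 0.392], [-1.0, -0.002, 0.004, 0.011], [0.004, 0.14, 0.99, 1.407], [0.0, 0.0, 0.0, 1.0]]
scene 432.4479878132063 [[0.675, -0.542, 0.5, 1.113], [0.738, 0.487, -0.467, -0.472], [0.01, 0.685, 0.729, 0.8], [0.0, 0.0, 0.0, 1.0]]
[ 0.28346391 -0.61187549  0.23751078] [-3.06600639e+00 -6.75652364e-01  5.81287920e-04] 0.1 [-0.06065441 -0.55539877  0.06691622]
```

View pics/top0.png

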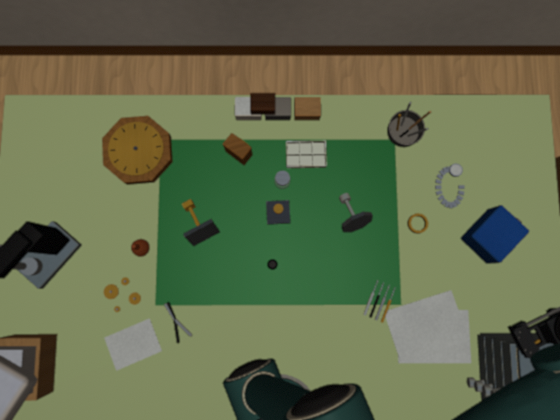

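View pics/scene0.png

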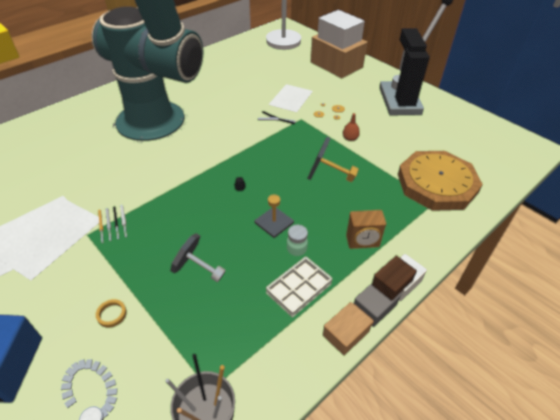

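The top view shows the square stand with its foot at about (201,233) and head at (188,205). The octagon stand's foot is at (357,222) and its head at (346,198). In the scene view the feet are at (319,158) and (185,252), and the heads at (352,173) and (218,272). Next I'll enlarge both stands in both views.

```bash
python3 - <<'E'
from h import *
t=cv2.imread('pics/top0.png'); s=cv2.imread('pics/scene0.png')
def c(im,u,v): return cv2.convertScaleAbs(cv2.resize(im[v:v+60,u:u+80],None,fx=5,fy=5,interpolation=cv2.INTER_CUBIC),alpha=1.8)
cv2.imwrite('pics/c.png',np.vstack([np.hstack([c(t,160,190),c(t,310,182)]),np.hstack([c(s,295,130),c(s,155,225)])]))
E
```

```text
(no output)
```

View pics/c.png

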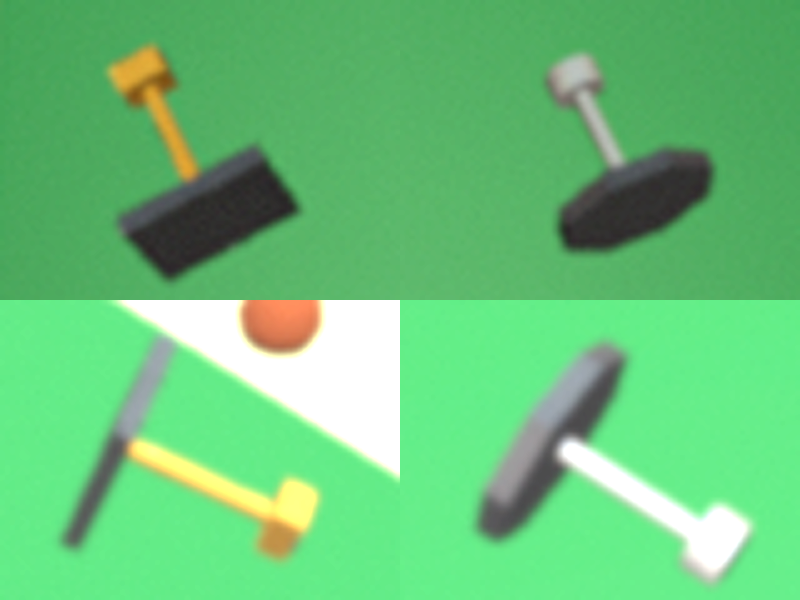

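Square foot: the upper rim strip's head-side edge runs from crop (118,215) to (256,145) in the top view. In the scene view the rim's near corner is at crop (118,435) and the far one at (165,342). Octagon: the top rim facet is at about crop (605,185)–(660,160) in the top view and (530,412)–(580,350) in the scene view.

```bash
cat >> h.py <<'E'
O={'a':(160,190,0,0),'b':(310,182,400,0),'c':(295,130,0,300),'d':(155,225,400,300)}
def cp(k,x,y):
    u,v,a,b=O[k]; return (x-a+.5)/5-.5+u,(y-b+.5)/5-.5+v
E
python3 - <<'E'
from h import *
np.set_printoptions(precision=4,suppress=True)
R={}
for n,t,s in [('sq R corner(mid rim)',('a',260,151),('c',118,437)),('sq L corner',('a',124,222),('c',165,342)),
 ('sq postbase',('a',190,178),('c',133,447)),('sq head',('a',140,75),('c',290,517)),
 ('oc postbase',('b',615,165),('d',568,450)),('oc head',('b',575,80),('d',717,545)),('oc rim mid',('b',633,170),('d',562,385))]:
    R[n]=tri(cp(*t),cp(*s)); print(n,*R[n])
for k,e in(('a',[(118,215),(256,145),(170,280),(300,210)]),('b',[(605,188),(662,158),(570,248),(640,240)])):
    for i,(x,y) in enumerate(e): print(k,i,onplane('top',*cp(k,x,y),.087 if i<2 else .0))
for a in('sq','oc'):
    d=R[a+' head'][0]-R[a+' postbase'][0]; print(a,np.degrees(np.arctan2(d[1],d[0])),np.degrees(np.arcsin(d[2]/np.linalg.norm(d))),np.linalg.norm(d))
from scipy.spatial.transform import Rotation as Q
print(Q.from_rotvec(sense()['ee_rot']).as_matrix())
E
```

```text
sq R corner(mid rim) [0.549  0.1845 0.0857] 0.0013111989951762521
sq L corner [0.5096 0.2607 0.0851] 2.8418076792711133e-06
sq postbase [0.5337 0.2248 0.0482] 0.013875909048332507
sq head [0.6037 0.2666 0.0179] 0.0017076972485453555
oc postbase [ 0.565  -0.2239  0.05  ] 0.012708000461804696
oc head [ 0.6239 -0.2006  0.0175] 0.0015259505247559944
oc rim mid [ 0.5597 -0.223   0.088 ] 0.0023396725420425177
a 0 [0.5134 0.2637 0.087 ]
a 1 [0.5527 0.1872 0.087 ]
a 2 [0.4825 0.2486 0.    ]
a 3 [0.5241 0.1719 0.    ]
b 0 [ 0.5502 -0.2061  0.087 ]
b 1 [ 0.5672 -0.2387  0.087 ]
b 2 [ 0.5246 -0.1986  0.    ]
b 3 [ 0.5293 -0.2406  0.    ]
sq 30.877414421130386 -20.376992238258058 0.08703797353866612
oc 21.631405539134168 -27.144738546626012 0.07113988985047337
[[ 0.9074  0.4203 -0.0008]
 [ 0.4203 -0.9074  0.0019]
 [ 0.0001 -0.0021 -1.    ]]
```

```bash
python3 - <<'E'
from h import *
for t1,t2,s1,s2 in[(('a',151,95),('a',188,176),('c',140,448),('c',268,508)),(('b',582,95),('b',615,163),('d',572,452),('d',690,528))]:
    n=[np.cross(ray(c,*cp(*p))[1],ray(c,*cp(*q))[1]) for c,p,q in(('top',t1,t2),('scene',s1,s2))]
    d=np.cross(*n); d*=np.sign(d[0])/np.linalg.norm(d)
    print(d,np.degrees([np.arctan2(d[1],d[0]),np.arcsin(d[2])]))
    for p,z in((t1,.02),(t2,.035)): print(onplane('top',*cp(*p),z))
E
```

```text
[ 0.86227687  0.43732979 -0.25538453] [ 26.89322273 -14.79637155]
[0.59082475 0.25881577 0.02      ]
[0.54089315 0.23346802 0.035     ]
[ 0.89069142  0.33605955 -0.3061581 ] [ 20.67158548 -17.82785172]
[ 0.61400838 -0.20484441  0.02      ]
[ 0.57122154 -0.22092103  0.035     ]
```

Square stand: yaw 27°, edge middle about (0.533, 0.2255, 0.087). Octagon: yaw 20.7°, edge middle about (0.561, -0.223). I'll straddle each post with the two fingers and push along tool −x. First I'll travel high to the square stand.

Request:
step_arm(moves=[60,0,0,0,0,0,-0.037,60,28,-29,0,0,0,0,60,28,-29,0,0,0,0,60,28,-29,0,0,0,0,60,28,-29,0,0,0,0])

```text
clock: 0.52
position: [0.3308, -0.4565, 0.2378]
ee_rot: [-3.054, -0.731, 0.0]
ft_force: [1.4, -0.3, -0.3]
finger_gap: 0.0606
grip_force: 0.0
```

Request:
step_arm(moves=[60,28,-29,0,0,0,0,60,28,-29,0,0,0,0,60,28,-29,0,0,0,0,60,28,-29,0,0,0,0,60,28,-29,0,0,0,0])

```text
clock: 0.93
position: [0.3897, -0.2635, 0.2383]
ee_rot: [-3.055, -0.732, 0.0]
ft_force: [0.6, 0.5, 0.2]
finger_gap: 0.06
grip_force: 0.0
```

Request:
step_arm(moves=[60,28,-29,0,0,0,0,60,28,-29,0,0,0,0,60,28,-29,0,0,0,0,60,28,-29,0,0,0,0,60,28,-29,0,0,0,0])

```text
clock: 1.35
position: [0.4487, -0.0709, 0.2385]
ee_rot: [3.055, 0.732, 0.0]
ft_force: [0.6, -0.1, -0.4]
finger_gap: 0.0601
grip_force: 0.0
```

Request:
step_arm(moves=[60,29,-28.5,0,0,0,0,60,29,-28.5,0,0,0,0,60,29,-28.5,0,0,0,0,60,29,-28.5,0,0,0,0,60,29,-28.5,0,0,0,0])

```text
clock: 1.77
position: [0.5134, 0.122, 0.2384]
ee_rot: [3.055, 0.733, -0.001]
ft_force: [1.0, -1.1, 0.4]
finger_gap: 0.0597
grip_force: 0.0
```

Request:
step_arm(moves=[60,29,-28.5,0,0,0,0,60,29,-28.5,0,0,0,0,60,29,-28.5,0,0,0,0,60,0,0,40,0,0,0,60,0,0,40,0,0,0])

```text
clock: 2.18
position: [0.5552, 0.2393, 0.1608]
ee_rot: [-3.052, -0.738, -0.012]
ft_force: [0.7, 0.5, -1.4]
finger_gap: 0.06
grip_force: 0.0
```

Request:
step_arm(moves=[60,0,0,40,0,0,0,60,0,0,30,0,0,0,60,0,0,12,0,0,0,60,0,0,0,0,0,0])

```text
clock: 2.52
position: [0.5488, 0.2343, 0.0723]
ee_rot: [3.054, 0.732, -0.013]
ft_force: [-0.3, -0.3, 0.7]
finger_gap: 0.0599
grip_force: 0.0
```

```bash
python3 - <<'E'
from h import *
t=shot('top','t1.png')[:,:,::-1]; s=shot('scene','s1.png')[:,:,::-1]
def c(im,u,v): return cv2.convertScaleAbs(cv2.resize(im[v:v+110,u:u+80],None,fx=5,fy=5,interpolation=cv2.INTER_CUBIC),alpha=1.7)
cv2.imwrite('pics/c1.png',np.hstack([c(t,160,170),c(s,295,90)]))
print(sense()['position'],sense()['ft_force'])
E
```

```text
[0.55282976 0.23572025 0.07743542] [-0.67053447  0.2657761   0.22466161]
```

View pics/c1.png

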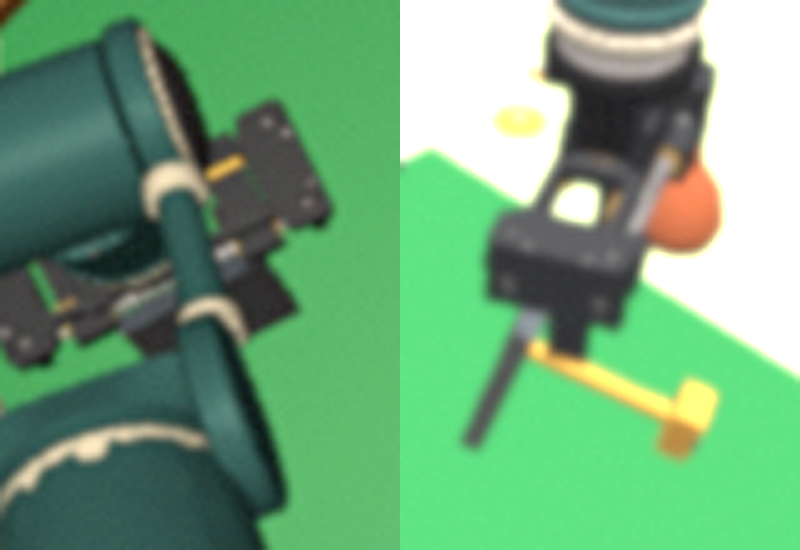

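The scene view shows the finger at about crop (570,345), on the head side of the foot and clear of it. Next I'll push along tool −x.

Request:
step_arm(moves=[60,-8,0,0,0,0,0,60,-8,0,0,0,0,0,60,-8,0,0,0,0,0,60,-8,0,0,0,0,0,60,-8,0,0,0,0,0])

```text
clock: 3.03
position: [0.5164, 0.2172, 0.078]
ee_rot: [-3.055, -0.733, -0.003]
ft_force: [1.2, 0.4, 0.5]
finger_gap: 0.0602
grip_force: 0.7
```

Request:
step_arm(moves=[60,-8,0,0,0,0,0,60,-8,0,0,0,0,0,60,-6,0,0,0,0,0])

```text
clock: 3.28
position: [0.4953, 0.2067, 0.0764]
ee_rot: [3.055, 0.732, -0.003]
ft_force: [0.6, -0.6, 0.2]
finger_gap: 0.0602
grip_force: 0.0
```

```bash
cat > v.py <<'E'
from h import *
import sys
n,u,v,f=sys.argv[1],int(sys.argv[2]),int(sys.argv[3]),sys.argv[4]
s=shot(n,'full_'+f)[:,:,::-1]
cv2.imwrite('pics/'+f,cv2.convertScaleAbs(cv2.resize(s[v:v+90,u:u+110],None,fx=5,fy=5,interpolation=cv2.INTER_CUBIC),alpha=1.7))
print(sense()['position'],sense()['ft_force'],sense()['clock'])
E
python3 v.py scene 270 110 s2.png
```

```text
[0.49424191 0.20631454 0.07598978] [-0.93644655 -0.31694254 -0.22930955] 3.3333
```

View pics/s2.png

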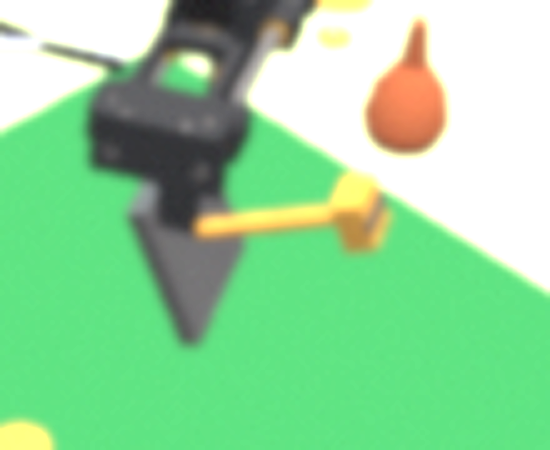

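The stand is rolling about its lower edge, seen from crop (190,345) to (243,245), and the post is lifting. I'll keep pushing.

Request:
step_arm(moves=[60,-5,0,0,0,0,0,60,-5,0,0,0,0,0,60,0,0,0,0,0,0,60,0,0,0,0,0,0,60,0,0,0,0,0,0])

```text
clock: 3.75
position: [0.4883, 0.2031, 0.0767]
ee_rot: [-3.055, -0.733, -0.0]
ft_force: [0.1, 1.5, -0.3]
finger_gap: 0.0601
grip_force: 0.0
```

```bash
python3 v.py scene 270 110 s3.png
```

```text
[0.48838822 0.2030802  0.07676257] [-0.54396266  0.64633869 -0.53138267] 3.8
```

View pics/s3.png

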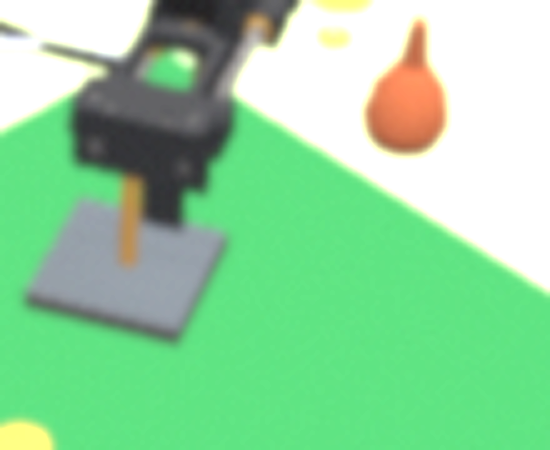

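The stand is upright, with its post base at about crop (128,265). I'll check the sideways clearance before lifting.

```bash
python3 - <<'E'
from h import *
p=onplane('scene',270+128/5,110+266/5,.012); d=p-sense()['position']
print(p,'u',d[:2]@[.891,.454],'w',d[:2]@[-.454,.891])
for x,y in[(83,198),(228,236),(178,335),(28,295)]: print(onplane('scene',270+x/5,110+y/5,.012))
E
```

```text
[0.46716634 0.18533632 0.012     ] u -0.026964413363846473 w -0.006175060629718494
[0.40664991 0.20747576 0.012     ]
[0.48617194 0.24552547 0.012     ]
[0.52621925 0.16605211 0.012     ]
[0.44811312 0.12752006 0.012     ]
```

Request:
step_arm(moves=[60,15,0,0,0,0,0,60,0,0,-40,0,0,0,60,0,0,-40,0,0,0,60,0,0,-40,0,0,0,60,0,0,-40,0,0,0])

```text
clock: 4.22
position: [0.5014, 0.2098, 0.238]
ee_rot: [3.055, 0.733, -0.002]
ft_force: [1.1, -0.1, -0.6]
finger_gap: 0.0603
grip_force: 0.0
```

Request:
step_arm(moves=[50,0,0,0,0,0,0.11,50,-6.5,39,0,0,0,0,50,-6.5,39,0,0,0,0,50,-6.5,39,0,0,0,0,50,-6.5,39,0,0,0,0])

```text
clock: 4.63
position: [0.5326, 0.0534, 0.2371]
ee_rot: [3.09, 0.566, 0.001]
ft_force: [0.6, 0.9, 0.1]
finger_gap: 0.0505
grip_force: 0.0
```

Request:
step_arm(moves=[50,-6.5,39,0,0,0,0,50,-6.5,39,0,0,0,0,50,-6.5,39,0,0,0,0,50,-6.5,39,0,0,0,0,50,-6.5,39,0,0,0,0])

```text
clock: 5.05
position: [0.571, -0.1414, 0.2368]
ee_rot: [3.091, 0.563, 0.001]
ft_force: [0.6, 0.7, -0.6]
finger_gap: 0.05
grip_force: 0.0
```

Request:
step_arm(moves=[50,-6.5,38,0,0,0,0,50,0,0,0,0,0,0,50,0,0,0,0,0,0])

```text
clock: 5.3
position: [0.5782, -0.1793, 0.2363]
ee_rot: [-3.091, -0.558, 0.001]
ft_force: [-0.6, 0.2, 0.3]
finger_gap: 0.0499
grip_force: 0.0
```

```bash
python3 - <<'E'
from h import *
t=shot('top','t4.png')[:,:,::-1]; s=shot('scene','s4.png')[:,:,::-1]
def c(im,u,v): return cv2.convertScaleAbs(cv2.resize(im[v:v+110,u:u+80],None,fx=5,fy=5,interpolation=cv2.INTER_CUBIC),alpha=1.7)
cv2.imwrite('pics/c4.png',np.hstack([c(t,180,180),c(s,155,200)]))
print(sense()['position'],sense()['ee_rot'],sense()['clock'])
E
```

```text
[ 0.57781719 -0.17675741  0.23632631] [-3.08978896e+00 -5.62860023e-01  9.25611376e-04] 5.4
```

View pics/c4.png

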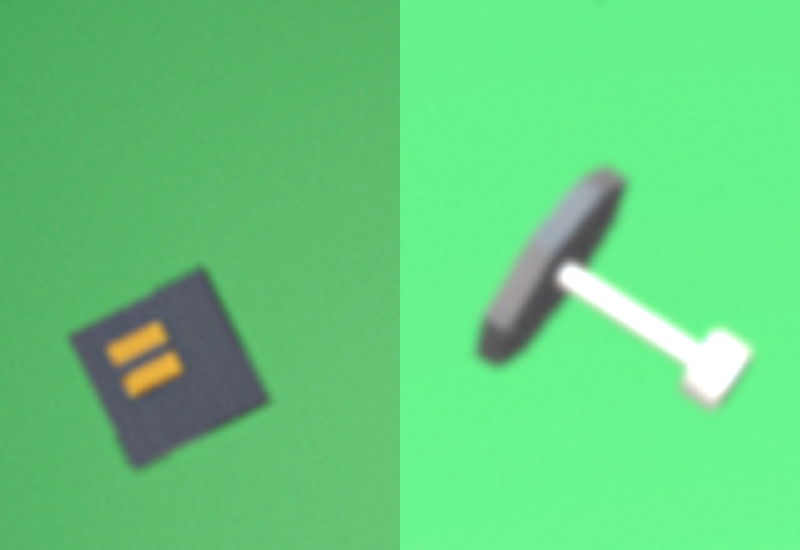

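The square stand is standing and the octagon hasn't moved. I'll finish the approach and descend.

Request:
step_arm(moves=[50,-6,38,0,0,0,0,50,0,0,40,0,0,0,50,0,0,40,0,0,0,50,0,0,40,0,0,0,50,0,0,30,0,0,0])

```text
clock: 5.82
position: [0.5844, -0.2124, 0.0837]
ee_rot: [-3.088, -0.566, 0.003]
ft_force: [0.5, 1.2, -0.9]
finger_gap: 0.05
grip_force: 0.0
```

Request:
step_arm(moves=[50,0,0,13,0,0,0,50,0,0,0,0,0,0,50,0,0,0,0,0,0])

```text
clock: 6.07
position: [0.5861, -0.2137, 0.0741]
ee_rot: [-3.09, -0.566, 0.0]
ft_force: [0.7, 0.8, 0.9]
finger_gap: 0.05
grip_force: 0.0
```

Request:
step_arm(moves=[50,-8,0,0,0,0,0,50,-8,0,0,0,0,0,50,-8,0,0,0,0,0,50,-8,0,0,0,0,0,50,-8,0,0,0,0,0])

```text
clock: 6.48
position: [0.548, -0.2298, 0.0751]
ee_rot: [3.089, 0.563, 0.003]
ft_force: [0.6, 0.7, 0.4]
finger_gap: 0.0499
grip_force: 0.7
```

```bash
python3 v.py scene 135 190 s5.png
```

```text
[ 0.54622066 -0.22992126  0.07439384] [-1.35463747 -0.32397421 -0.50287529] 6.5333
```

View pics/s5.png

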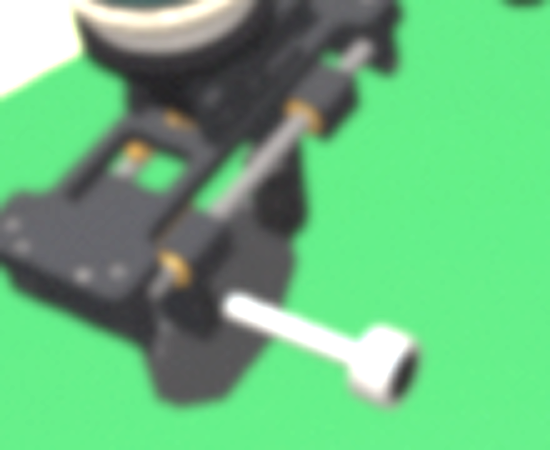

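The octagon is rolling, with both fingers astride the post at crop (195,300) and (285,210). I'll continue past the balance point.

Request:
step_arm(moves=[50,-8,0,0,0,0,0,50,-6,0,0,0,0,0,50,-5,0,0,0,0,0,50,-5,0,0,0,0,0,50,-4,0,0,0,0,0])

```text
clock: 6.95
position: [0.5213, -0.239, 0.0734]
ee_rot: [-3.09, -0.563, 0.001]
ft_force: [0.4, -0.4, 0.5]
finger_gap: 0.0498
grip_force: 0.0
```

Request:
step_arm(moves=[50,0,0,0,0,0,0,50,0,0,0,0,0,0,50,0,0,0,0,0,0,50,0,0,0,0,0,0])

```text
clock: 7.28
position: [0.5224, -0.2388, 0.0737]
ee_rot: [3.091, 0.564, 0.0]
ft_force: [0.2, 0.4, 0.3]
finger_gap: 0.0502
grip_force: 0.0
```

```bash
python3 v.py scene 135 190 s6.png
```

```text
[ 0.52245578 -0.23876178  0.07374242] [ 1.10136323  0.41413513 -0.23405087] 7.3333
```

View pics/s6.png

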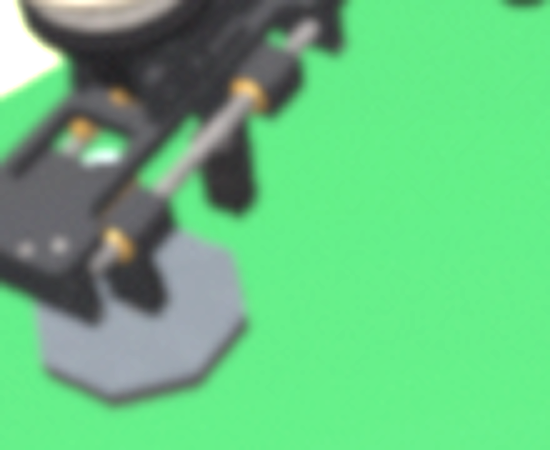

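The octagon stands on its foot, whose outline spans crop x 40–245. I'll back off, rise well clear and check the whole scene.

Request:
step_arm(moves=[50,15,0,0,0,0,0,50,15,0,0,0,0,0,50,0,0,-40,0,0,0,50,0,0,-40,0,0,0,50,0,0,-40,0,0,0])

```text
clock: 7.75
position: [0.5513, -0.227, 0.194]
ee_rot: [-3.089, -0.565, 0.003]
ft_force: [0.9, -0.7, 0.2]
finger_gap: 0.0499
grip_force: 0.0
```

Request:
step_arm(moves=[50,0,0,-40,0,0,0,50,0,0,-40,0,0,0,50,0,0,-20,0,0,0,50,0,0,0,0,0,0,50,0,0,0,0,0,0])

```text
clock: 8.17
position: [0.5525, -0.228, 0.296]
ee_rot: [3.088, 0.565, 0.006]
ft_force: [-0.3, 0.6, -0.7]
finger_gap: 0.0502
grip_force: 0.0
```

```bash
python3 - <<'E'
from h import *
s=shot('scene','end.png'); print(sense()['position'],sense()['clock'])
E
```

```text
[ 0.55116067 -0.22764422  0.29357847] 8.2167
```

View pics/end.png

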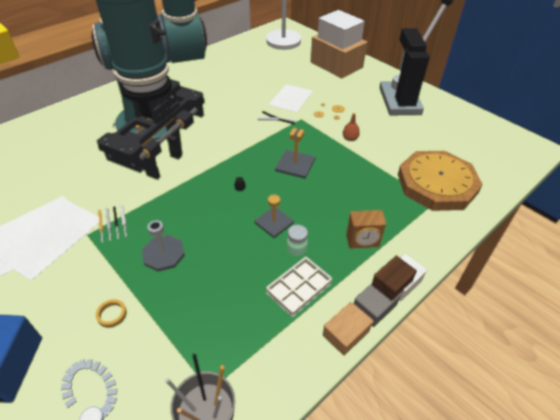

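Both stands are upright, with feet at about (296,163) and (163,253). The bystanders are where they were and the arm is clear, so I'm handing the job in.

```bash
python3 -c "
from station import finish_job
print(finish_job())"
```

```text
the job is handed in; nothing more can be done
None
```

Both stands were pushed upright about where they lay, square first and then octagon, nothing else appeared to have moved in the last picture, and the job was handed in at about 8.2 s on the robot's clock.

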